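Put the coaster pile away in its hooded box

TASK

Draw the pile of three wooden coasters out from under the low shelf and set it down, still piled, on the open worktop, letting go of it. Then take it again round its middle and put the whole pile away in the small hooded wooden box, tilting one end in under the hood first and then letting the other end down, so that all three lie flat on one another on the box floor. Lower it gently, without forcing the box, and leave the jar, tin, mug and bowl as they stand.

Things in the scene. Friction and masses are not known exactly. Their poses are not given: they have to be found in the camera images.
- coaster0: the lowest of three equal loose flat coasters of light wood, 100 (own x) x 60 (own y) x 8 mm thick (own z), about 40 to 85 g; origin at its centre. At the start they lie flat in one pile 24 mm high on the worktop, this one's centre 4 mm up; the own -x end, 38 to 52 mm of the length, sticks out in front of the low shelf, the rest is under it
- coaster1: the middle of three equal loose flat coasters of light wood, 100 (own x) x 60 (own y) x 8 mm thick (own z), about 40 to 85 g; origin at its centre. At the start they lie flat in one pile 24 mm high on the worktop, this one's centre 12 mm up; the own -x end, 38 to 52 mm of the length, sticks out in front of the low shelf, the rest is under it
- coaster2: the uppermost of three equal loose flat coasters of light wood, 100 (own x) x 60 (own y) x 8 mm thick (own z), about 40 to 85 g; origin at its centre. At the start they lie flat in one pile 24 mm high on the worktop, this one's centre 20 mm up; the own -x end, 38 to 52 mm of the length, sticks out in front of the low shelf, the rest is under it
- shelf: low wooden shelf fixed on the worktop: board 160 (own x) x 180 (own y) x 10 mm, underside 36 mm and top 46 mm above the worktop, on 12 mm thick side panels along x at own y = -84 and +84 mm; open in front. Origin on the worktop under the middle of the front edge; own -x points out of the front, to the robot's side. A jar and a tin stand on it 75 mm or more behind that edge
- box: wooden coaster box fixed to the worktop, 115 (own x) x 75 (own y) mm outside, 42 mm high, walls and floor 6 mm thick, inside 103 x 63 mm. Own +x end hooded, own -x end low. Side walls are cut away to the floor for fingers between own x = -39.5 and +27.5 mm; stubs remain at -51.5 to -39.5 (12 mm high above the inner floor) and 27.5 to 51.5 mm (31 mm high). Origin on the worktop under its centre
- box_in (a point): centre of the box's inner floor, 6 mm above the worktop; axes as the box's
- box_hood (a point): middle of the hood's inner lower edge, at own x = 39.5 mm of the box and 31 mm above its inner floor. The hood is a flat lip 5 mm thick that reaches 12 mm inwards from the +x end wall (inner face at own x = 51.5 mm) over the full width
- box_sill (a point): middle of the top of the low end wall (own -x end, inner face at own x = -51.5 mm), 12 mm above the inner floor; over this wall the second end of the pile comes down
- spice_jar: bystander: jar, 44 mm across, 85 mm tall, standing on the low shelf; origin under its centre
- tin: bystander: tin, 52 mm across, 75 mm tall, standing on the low shelf; origin under its centre
- mug: bystander: white mug, 80 mm across, 90 mm tall, on the worktop; origin under its centre
- bowl: bystander: white bowl, 130 mm across, 55 mm tall, on the worktop; origin under its centre
There are look-alikes about, which are no part of the job. Leave any orange or red look-alike of the coaster2 alone. Leave any turquoise look-alike of the box alone.

How it is judged:
By the outcome, as a careful person would: the job done as asked, in the order asked, and still so for the second after the job is handed in, with the robot touching nothing.
It also fails if it takes over 64 s, if anything falls off the work surface, if the arm or the gripper's body presses on something with over 40 N, if the wrist force passes 120 N, or if a joint passes its speed limit or range.

ROBOT

A 6-joint arm with a two-finger parallel gripper is mounted at the origin on the work surface. World frame = base frame: x ahead of the robot, y to its left, z up, the work surface at z = 0. Lengths are in m, angles in rad, forces in N, time in s.
With the tool pointing down it reaches from about 0.25 to 0.725 m from the base axis. Payload 4 kg.
Tool frame: the origin (TCP) lies on the centre line of the jaws, within the pads' length; the fingertips stand ahead of it and the grasp point (between the pads) lies 3 mm ahead of it (bot.tcp_to_tips is the z of the fingertips in the tool frame, in m); z points along the fingers, y is the line along which they close (so a half turn about z gives the same grasp; the last joint's range is limited). The gripper opens to 85 mm and grips with 20 to 120 N. Pads are 22 mm wide; open, the fingers measure 114 mm over their backs; the gripper's body (76 mm by 85 mm) begins 54 mm behind the grasp point. The pads swing forward as they close: fully open they stand 13 mm farther back than shut.
Start: joints at [1.116, 0.241, 0.005, 1.335, 0, 1.571], TCP at [0.22, 0.449, 0.253] pointing down, gripper open.
Joint ranges: [-2.72, 2.72], [-1.05, 1.87], [-1.09, 1.28], [-1.99, 2.15], [-1.42, 1.44], [-3.14, 3.14]. Speed limits (rad/s): [2.79, 2.79, 3.14, 3.14, 3.14, 3.14].

INTERFACE

Orientations are given as a unit quaternion [x, y, z, w].
In Python, from workcell import telemetry, camera, camera_params, ticket, boxes_of, cut_out, spot_point, bot gives the robot as it stands.
- The arm moves only by the shell command python3 -m creep 'ROWS'. ROWS is text: rows parted by semicolons, each of 5 numbers parted by spaces: the opening, from 0 (shut) to 1 (fully open), then the shift along the tool's x, y, z in units of 150 mm (1.0 is 150 mm), then the turn about the tool's z in units of 180 degrees (1.0 is 180 degrees). In form: claw x y z turn; .... A call has 1 to 12 rows; each row is the pose to reach, as a shift and turn from the pose commanded when the call began, along the tool's axes at that moment, turning the shorter way round; what a row does not reach only later rows make up. A row lasts 1/8 s, in which the tool goes at most 62.5 mm and 10.7 degrees, less where a joint would pass 70% of its speed; a pose out of reach is approached as far as the arm can. A call with a number of a shift or a turn outside -1 to 1 is refused whole. A call with a gripper value outside its range is refused whole. The fingers move at their own pace and stop on an object; the grip force is fixed at half the most. Time passes only in rows, so rows that repeat a pose let the fingers close. It gives the time, the measured TCP pose, the force, the opening and the grip force at its end, in the units of the state.
- telemetry.get_obs(): the state, without advancing time (a new reading comes with each control period).
- camera(name): name is "scene" or "top" or "wrist"; returns the picture (400x640x3 uint8, red, green, blue); there is no depth.
- camera_params(name): a dict with "camera_matrix" (3x3 intrinsics, pixels), "eye" and "attitude" of the camera in the world. Camera axes: x right, y down, z forward; pixel columns grow to the right and rows downward; lengths in m; the calibration is good to about 2 mm. The wrist camera is an equidistant fisheye: a pixel r from the principal point sees the ray r / f radians off the axis. A picture is of the moment at which its call begins: read the wrist's pose just before it. camera_params takes no time and is no camera call; for the wrist camera it gives the pose at the moment of the call.
- ticket.job_done(): hands the job in; it is judged then, once.
Trained networks look in the newest picture that a camera, given by its name, has taken for a name from the list of things; names that differ only in an ending like _2 or _b are one class to them, and where a whole thing is asked for, a point or a joint stands for the part that bears it (a point fixed in the world has none). Each returns a list of dicts, best first, with "conf" (0 to 1); they miss things now and then, are a little off and sometimes report something else, mostly with a low value. They report only what shows in the picture. A call takes as long as a camera call. They do not tell look-alikes from the thing itself.
- boxes_of(thing, camera): "at" ([x, y, z] in m, in world coordinates, good to about 4 mm: the middle of the surface that is visible of it).
- cut_out(thing, camera): "pixels" (400x640 bool, what is visible of it).
- spot_point(thing, camera): "at" ([x, y, z] in m, in world coordinates, good to about 4 mm: a listed point, or the origin of a listed thing).
The state is a dict: "clock": time; "joint_pos": joint angles; "joint_vel": joint speeds; "tau": joint torques, N m; "eef_pos": TCP position; "tool_rot": TCP orientation; "ft_force": force on the tool from outside, world axes, zero at the start; "ft_torque": the same for the moment, N m; "grip_width": finger opening in m; "grasp_force": force on a finger pad.
Only numpy, scipy, OpenCV 4.12 (cv2) and the standard library are available. Lean on these libraries where they do the work, as an engineer would, in place of code of your own. Each camera call takes 0.05 s, during which the arm holds its last target. There are 200 camera calls.

## Working session

There is one attempt and no reset: what is moved stays moved. The work goes in short steps, Python scripts to look and compute and a shell command to move; the robot and the scene stay as the last step left them, time stands still between calls to the robot, and variables do not carry over. Pictures are saved under pics/ and viewed, at most 10 in all, crops included, and the job is handed in when it is done.

```bash
mkdir -p pics; ls
cat > h.py <<'E'
import numpy as np, cv2
from scipy.spatial.transform import Rotation as R
from workcell import telemetry, camera, camera_params, ticket, boxes_of, cut_out, spot_point, bot
def save(n,im,s=1): cv2.imwrite(f'pics/{n}.png',cv2.resize(im[...,::-1],None,fx=s,fy=s,interpolation=cv2.INTER_CUBIC))
def tool():
    o=telemetry.get_obs(); return np.array(o['eef_pos']),R.from_quat(o['tool_rot'])
E
python3 - <<'E'
from h import *
s=camera('scene'); t=camera('top'); save('top0',t,1.25)
save('scene0',s,1.25)
print(bot.tcp_to_tips); o=telemetry.get_obs(); print({k:np.round(v,3) for k,v in o.items()})
for c in ('scene','top'):
    p=camera_params(c); print(c,p)
for n in ['coaster2','shelf','box','box_in','box_hood','box_sill','mug','bowl','spice_jar','tin']:
    for c in ('top','scene'):
        print(n,c,[(np.round(d['at'],4).tolist(),round(d['conf'],2)) for d in spot_point(n,c)][:4])
E
```

```text
pics
0.022
{'clock': np.float64(0.1), 'joint_pos': array([ 1.116,  0.241,  0.004,  1.335, -0.   ,  1.571]), 'joint_vel': array([ 0.   , -0.002,  0.002,  0.002,  0.   , -0.001]), 'tau': array([ 0.0000e+00, -3.7314e+01,  2.5301e+01,  1.1000e-02,  0.0000e+00,
        0.0000e+00]), 'eef_pos': array([0.219, 0.449, 0.252]), 'tool_rot': array([ 0.225,  0.974, -0.001, -0.   ]), 'ft_force': array([ 0.576,  0.507, -0.312]), 'ft_torque': array([0.035, 0.022, 0.021]), 'grasp_force': np.float64(0.0), 'grip_width': np.float64(0.085)}
scene {'camera_matrix': array([[503.49674962,   0.        , 322.46777984],
       [  0.        , 503.49674962, 197.37336983],
       [  0.        ,   0.        ,   1.        ]]), 'eye': array([1.11199523, 0.73691506, 1.3464859 ]), 'attitude': array([ 0.28653358,  0.90434526, -0.30197186, -0.09418678])}
top {'camera_matrix': array([[373.36916865,   0.        , 316.34361685],
       [  0.        , 373.36916865, 196.89041884],
       [  0.        ,   0.        ,   1.        ]]), 'eye': array([ 0.39442925, -0.06271218,  1.02509215]), 'attitude': array([ 0.71332031, -0.694
[... 825 characters left out ...]
 0.3138, 0.0406], 0.92), ([0.5915, -0.2093, 0.0218], 0.56)]
box_sill top [([0.4936, 0.1973, 0.02], 0.87), ([0.6179, 0.3424, 0.0172], 0.73), ([0.5851, -0.1902, -0.0011], 0.32)]
box_sill scene [([0.6188, 0.3434, 0.0185], 0.69), ([0.4983, 0.2043, 0.0197], 0.64), ([0.6993, -0.2505, 0.0507], 0.59)]
mug top [([0.7865, 0.0142, -0.0023], 0.63), ([0.3862, -0.4118, -0.006], 0.58)]
mug scene [([0.786, 0.013, -0.0006], 0.83)]
bowl top [([0.3869, -0.4139, -0.0041], 0.87)]
bowl scene [([0.3823, -0.4137, 0.0029], 0.67)]
spice_jar top [([0.709, -0.1557, 0.0447], 0.58)]
spice_jar scene [([0.7084, -0.1582, 0.0497], 0.88)]
tin top [([0.6918, -0.2465, 0.0458], 0.63)]
tin scene [([0.6964, -0.251, 0.0518], 0.79)]
```

View pics/top0.png

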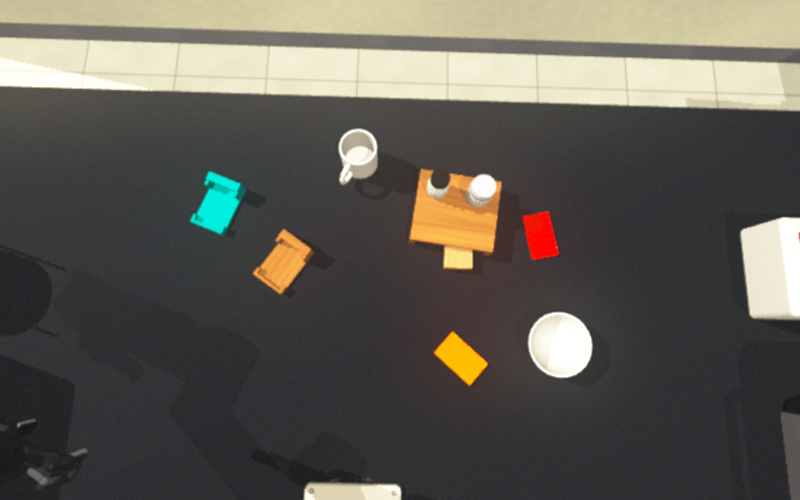

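View pics/scene0.png

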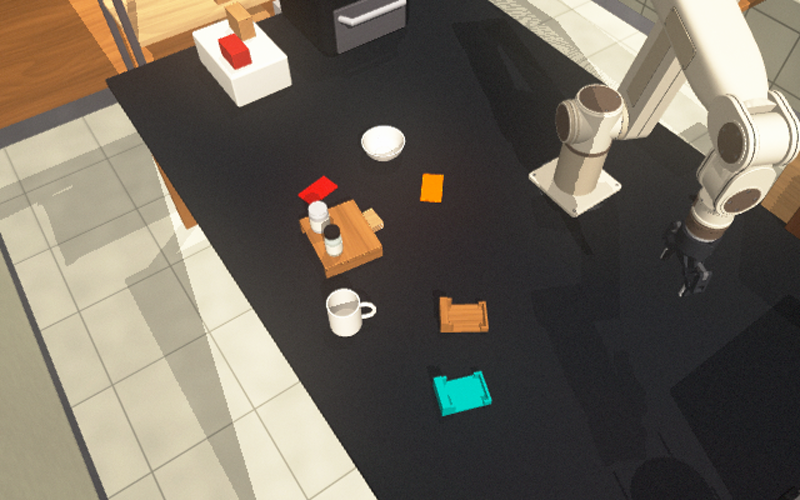

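```bash
cat >> h.py <<'E'
def rel(p,yaw=None):
    """shift in units (tool axes), turn units so that tool y lies along world direction yaw (mod pi)"""
    q,Rt=tool(); d=Rt.inv().apply(np.array(p)-q)/0.15; y=Rt.apply([0,1,0]); out=np.round(d,3).tolist()
    if yaw is not None:
        a=np.arctan2(y[1],y[0]); e=(yaw-a+np.pi/2)%np.pi-np.pi/2; out.append(round(-e/np.pi,4))  # tool z down
    return out
def ray(cam,uv,z,prm=None):
    p=prm or camera_params(cam); K=p['camera_matrix']; uv=np.atleast_2d(uv).astype(float)
    x=(uv[:,0]-K[0,2])/K[0,0]; y=(uv[:,1]-K[1,2])/K[1,1]
    if cam=='wrist':
        r=np.hypot(x,y)+1e-12; d=np.c_[x/r*np.sin(r),y/r*np.sin(r),np.cos(r)]
    else: d=np.c_[x,y,np.ones_like(x)]
    w=R.from_quat(p['attitude']).apply(d); e=np.array(p['eye']); return e+w*((z-e[2])/w[:,2])[:,None]
def rect(P):
    (c,s,a)=cv2.minAreaRect((P[:,:2]*1000).astype(np.float32)); return np.round(c,1),np.round(s,1),round(a,2)
E
python3 - <<'E'
from h import *
s=camera('scene'); t=camera('top')
a=cv2.resize(s[130:350,210:420],(630,560)); save('crop1',a)
for n,z in (('coaster2',.024),('shelf',.046),('box',.03)):
    for d in cut_out(n,'top'):
        m=d['pixels']; v,u=np.nonzero(m); P=ray('top',np.c_[u,v],z); print(n,round(d['conf'],2),m.sum(),t[m].mean(0).round(),(u.mean().round(),v.mean().round()),rect(P))
p=camera_params('wrist'); q,Rt=tool(); print(p['camera_matrix'],Rt.inv().apply(p['eye']-q),(Rt.inv()*R.from_quat(p['attitude'])).as_matrix().round(3))
print(rel([0.53,-0.2,0.2]))
E
```

```text
coaster2 0.98 824 [254. 187.   0.] (np.float64(369.0), np.float64(286.0)) (array([ 351.4, -215.6]), array([98.9, 58.2]), 49.37)
coaster2 0.88 372 [245. 211. 125.] (np.float64(366.0), np.float64(205.0)) (array([ 564.7, -210.6]), array([62.8, 45.9]), 88.17)
coaster2 0.67 746 [248.  11.   2.] (np.float64(432.0), np.float64(188.0)) (array([ 619. , -390.6]), array([98.6, 60.4]), 11.8)
shelf 0.66 3037 [234. 161.  74.] (np.float64(363.0), np.float64(173.0)) (array([ 662.5, -201.7]), array([180., 171.]), 82.4)
box 0.94 1180 [  1. 220. 206.] (np.float64(175.0), np.float64(162.0)) (array([670.1, 321.9]), array([ 90.2, 118.7]), 70.61)
box 0.7 1171 [232. 157.  70.] (np.float64(227.0), np.float64(209.0)) (array([545.1, 168.7]), array([ 84.6, 114.6]), 56.35)
[[309.70691629   0.         317.18178068]
 [  0.         309.70691629 198.98432656]
 [  0.           0.           1.        ]] [ 0.06478016 -0.00097863 -0.12119045] [[ 0.001 -0.966 -0.259]
 [ 1.     0.001 -0.   ]
 [ 0.    -0.259  0.966]]
[-3.76, -2.979, 0.355]
```

View pics/crop1.png

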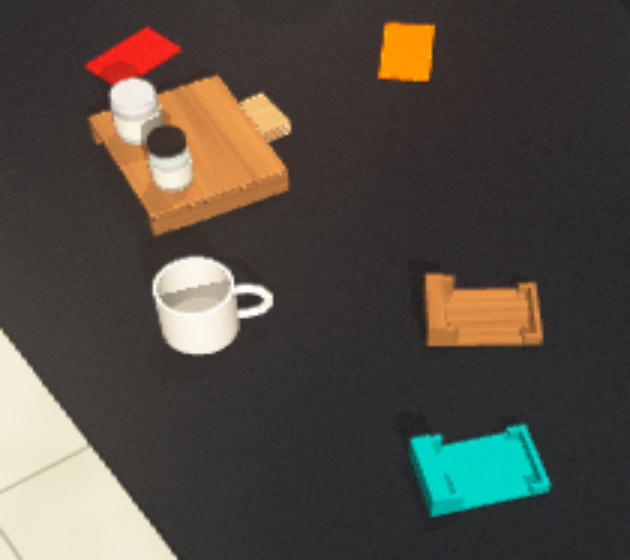

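The light-wood slab at crop (265,117), in front of the shelf, is the pile; the orange one at (408,52) and the red one at (133,55) are look-alikes. The brown box at (483,310) is the target and the turquoise one at (480,470) is not.

```bash
python3 -m creep '1 -0.47 -0.37 0.04 0;1 -0.94 -0.745 0.09 0;1 -0.94 -0.745 0.09 0;1 -0.94 -0.745 0.09 0'; python3 -m creep '1 -0.47 -0.37 0.04 0;1 -0.94 -0.745 0.09 0;1 -0.94 -0.745 0.09 0;1 -0.94 -0.745 0.09 0'; python3 -m creep '1 -0.47 -0.37 0.04 0;1 -0.94 -0.745 0.09 0;1 -0.94 -0.745 0.09 0;1 -0.94 -0.745 0.09 0';  python3 -c "
from h import *
print(rel([0.53,-0.21,0.2],np.radians(86)))"
```

```text
clock: 1.85
eef_pos: [0.298, 0.2838, 0.2397]
tool_rot: [0.228, 0.974, -0.0, -0.0]
ft_force: [-0.6, -0.2, 0.5]
grip_width: 0.0857
grasp_force: 0.0
clock: 2.35
eef_pos: [0.376, 0.1224, 0.2262]
tool_rot: [0.229, 0.974, -0.0, 0.0]
ft_force: [-0.2, 0.1, 0.3]
grip_width: 0.0852
grasp_force: 0.0
clock: 2.85
eef_pos: [0.454, -0.0389, 0.2125]
tool_rot: [0.227, 0.974, 0.0, 0.0]
ft_force: [0.2, 0.1, 0.5]
grip_width: 0.0855
grasp_force: 0.0
[-0.959, -0.799, 0.083, np.float64(-0.1236)]
```

```bash
python3 -m creep '1 -0.48 -0.4 0.04 -0.05;1 -0.959 -0.799 0.083 -0.1236;1 -0.959 -0.799 0.083 -0.1236;1 -0.959 -0.799 0.083 -0.1236;1 -0.959 -0.799 0.083 -0.1236';  python3 - <<'E'
from h import *
prm=camera_params('wrist'); w=camera('wrist'); save('w1',w,1.2); q,Rt=tool(); print(q,Rt.as_quat())
for n,z in (('coaster2',.024),('shelf',.046)):
    for d in cut_out(n,'wrist'):
        m=d['pixels']; v,u=np.nonzero(m); P=ray('wrist',np.c_[u,v],z,prm); print(n,round(d['conf'],2),m.sum(),w[m].mean(0).round(),(u.mean().round(),v.mean().round()),rect(P))
E
```

```text
clock: 3.48
eef_pos: [0.5292, -0.2065, 0.1999]
tool_rot: [0.032, 0.999, 0.001, -0.001]
ft_force: [-0.0, 0.1, 1.1]
grip_width: 0.0858
grasp_force: 0.0
[ 0.52898717 -0.20624817  0.20030023] [ 3.20421424e-02  9.99486297e-01  5.10201564e-04 -4.27638735e-04]
coaster2 0.94 2693 [236. 196. 139.] (np.float64(316.0), np.float64(219.0)) (array([ 565.5, -211.6]), array([60.2, 51.7]), 87.97)
coaster2 0.73 1988 [247.  21.   6.] (np.float64(163.0), np.float64(252.0)) (array([ 597.9, -389.6]), array([64.8, 61.1]), 12.31)
coaster2 0.63 4020 [250. 176.   1.] (np.float64(300.0), np.float64(22.0)) (array([ 356. , -218.2]), array([97.8, 60.1]), 49.1)
coaster2 0.58 3300 [180. 130.  72.] (np.float64(585.0), np.float64(182.0)) (array([548.1, 168.2]), array([124.8, 119. ]), 56.57)
shelf 0.93 14085 [214. 156.  86.] (np.float64(326.0), np.float64(283.0)) (array([ 635.7, -199.7]), array([180. , 134.3]), 82.34)
shelf 0.57 43 [162. 126.  85.] (np.float64(335.0), np.float64(194.0)) (array([ 534.1, -192.3]), array([12.9,  2.8]), 86.35)
```

View pics/w1.png

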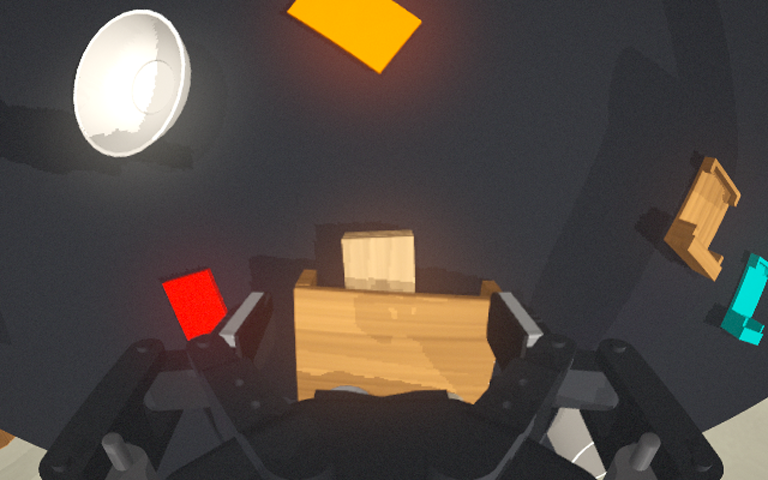

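The pile shows at (342–414, 232–292) in the wrist picture, sticking out of the shelf front with its width clear on both sides. Its own y axis lies at about 88°.

```bash
python3 -c "
from h import *
print(rel([0.562,-0.211,0.10],np.radians(88)))"
```

```text
[-0.222, -0.017, 0.672, np.float64(-0.0092)]
```

```bash
python3 -m creep '1 -0.22 -0.017 0.3 -0.009;1 -0.22 -0.017 0.67 -0.009;1 -0.22 -0.017 0.67 -0.009;1 -0.22 -0.017 0.67 -0.009';  python3 - <<'E'
from h import *
print(rel([0.562,-0.211,0.023],np.radians(88)),tool()[0])
prm=camera_params('wrist'); w=camera('wrist'); 
for n,z in (('coaster2',.024),('shelf',.046)):
    for d in cut_out(n,'wrist')[:2]:
        m=d['pixels']; v,u=np.nonzero(m); P=ray('wrist',np.c_[u,v],z,prm); print(n,round(d['conf'],2),m.sum(),w[m].mean(0).round(),(u.mean().round(),v.mean().round()),rect(P),P[:,0].min())
E
```

```text
clock: 4.12
eef_pos: [0.5625, -0.2129, 0.102]
tool_rot: [0.019, 1.0, -0.0, 0.001]
ft_force: [0.1, -0.0, 1.0]
grip_width: 0.0854
grasp_force: 0.0
[0.005, 0.013, 0.527, np.float64(-0.0007)] [ 0.56248141 -0.21290446  0.101985  ]
coaster2 0.83 3293 [243.  20.   5.] (np.float64(118.0), np.float64(255.0)) (array([ 597.9, -384.5]), array([65.9, 61.5]), 12.1) 0.5614741169670421
coaster2 0.81 5913 [239. 199. 142.] (np.float64(322.0), np.float64(218.0)) (array([ 566.4, -211.8]), array([61. , 51.6]), 88.03) 0.5401553805016701
shelf 0.88 15212 [209. 153.  85.] (np.float64(318.0), np.float64(287.0)) (array([ 612.9, -196.4]), array([178.7,  90.7]), 81.9) 0.5576945756746382
```

```bash
python3 -m creep '1 0 0.01 0.3 0;1 0 0.01 0.45 0;1 0 0.01 0.52 0;1 0 0.01 0.525 0;0.9 0 0.01 0.525 0;0.6 0 0.01 0.525 0;0.6 0 0.01 0.525 0;0.6 0 0.01 0.525 0';  python3 -c "
from h import *
o=telemetry.get_obs();print(o['eef_pos'],o['ft_force'],o['grip_width'],o['grasp_force'])"
```

```text
clock: 5.28
eef_pos: [0.563, -0.2121, 0.0229]
tool_rot: [0.019, 1.0, -0.0, 0.002]
ft_force: [-0.9, 0.3, 6.5]
grip_width: 0.0589
grasp_force: 64.8
[ 0.5629567  -0.21213716  0.02292165] [-0.86102479  0.32493076  6.53797787] 0.05886765350309158 64.83656707947375
```

```bash
python3 -m creep '0.6 0 0 -0.012 0;0.6 0.1 0 -0.012 0;0.6 0.2 0 -0.012 0;0.6 0.32 0.0 -0.012 0;0.6 0.44 0.0 -0.012 0;0.6 0.56 0.05 -0.012 0;0.6 0.64 0.15 -0.012 0;0.6 0.67 0.27 -0.012 0;0.6 0.67 0.37 -0.012 0;0.6 0.67 0.4 -0.012 0;0.6 0.67 0.4 0.002 0;0.6 0.67 0.4 0.002 0'
```

```text
clock: 6.78
eef_pos: [0.4642, -0.1468, 0.0228]
tool_rot: [0.018, 1.0, 0.001, 0.001]
ft_force: [-6.0, 5.7, 19.1]
grip_width: 0.0592
grasp_force: 66.7
```

```bash
python3 -m creep '0.68 0 0 0 0;0.68 0 0 0 0';python3 -m creep '0.7 0 0 0 0;0.7 0 0 0 0'; python3 -m creep '0.72 0 0 0 0;0.76 0 0 0 0;1 0 0 0 0;1 0 0 -0.02 0;1 0 0 -0.2 0;1 -0.1 0 -0.35 0;1 -0.1 0 -0.5 0;1 -0.1 0 -0.5 0;1 -0.1 0 -0.5 0'
python3 - <<'E'
from h import *
prm=camera_params('wrist'); w=camera('wrist'); save('w2',w,1.2)
print(tool()[0])
for n,z in (('coaster2',.024),):
    for d in cut_out(n,'wrist')[:3]:
        m=d['pixels']; v,u=np.nonzero(m); P=ray('wrist',np.c_[u,v],z,prm); print(n,round(d['conf'],2),m.sum(),w[m].mean(0).round(),(u.mean().round(),v.mean().round()),rect(P),P[:,:2].min(0))
E
```

```text
clock: 7.02
eef_pos: [0.4641, -0.1468, 0.0228]
tool_rot: [0.018, 1.0, 0.001, 0.001]
ft_force: [-5.1, 6.6, 19.1]
grip_width: 0.0591
grasp_force: 66.7
clock: 7.28
eef_pos: [0.4643, -0.1471, 0.0224]
tool_rot: [0.018, 1.0, 0.001, 0.001]
ft_force: [-3.6, 4.8, 15.0]
grip_width: 0.0599
grasp_force: 23.4
clock: 8.4
eef_pos: [0.478, -0.1486, 0.0951]
tool_rot: [0.019, 1.0, 0.0, -0.001]
ft_force: [0.0, -0.4, -0.1]
grip_width: 0.0854
grasp_force: 0.0
[ 0.47769251 -0.14847534  0.09478895]
coaster2 0.92 12071 [243. 203. 145.] (np.float64(320.0), np.float64(232.0)) (array([ 492.7, -148.5]), array([ 60.3, 102.4]), 89.78) [ 0.44148278 -0.17869236]
coaster2 0.82 9930 [253. 176.   0.] (np.float64(217.0), np.float64(46.0)) (array([ 354.8, -213.4]), array([95. , 56.3]), 49.03) [ 0.32057582 -0.26538219]
coaster2 0.75 510 [222.  20.   8.] (np.float64(78.0), np.float64(310.0)) (array([ 564.7, -389.1]), array([24.2, 67.3]), 36.72) [ 0.55159585 -0.41392434]
```

View pics/w2.png

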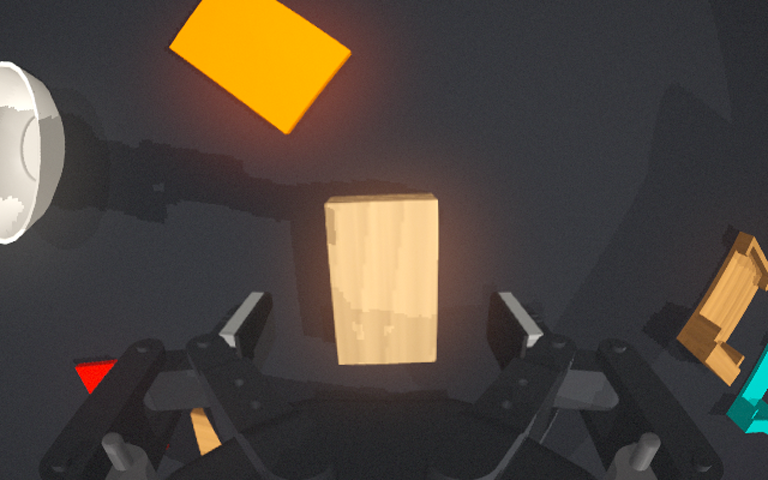

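The pile lies free on the worktop at (325–437, 195–365) in the picture, neatly stacked, with the shelf behind it. Next I grip it round the middle.

```bash
python3 -c "
from h import *
print(rel([0.4955,-0.1485,0.025],np.radians(89.8)))"
```

```text
[-0.12, 0.004, 0.464, np.float64(-0.0111)]
```

```bash
python3 -m creep '1 -0.12 0.004 0.2 -0.011;1 -0.12 0.004 0.38 -0.011;1 -0.12 0.004 0.46 -0.011;0.9 -0.12 0.004 0.462 -0.011;0.7 -0.12 0.004 0.462 -0.011;0.6 -0.12 0.004 0.462 -0.011;0.6 -0.12 0.004 0.462 -0.011;0.6 -0.12 0.004 0.462 -0.011'; python3 -m creep '0.6 0 0 -0.1 0;0.6 0 0 -0.3 0;0.6 0 0 -0.6 0;0.6 0 0 -0.8 0;0.6 0 0 -0.8 0'
python3 - <<'E'
from h import *
c,s=np.cos(np.radians(-31)),np.sin(np.radians(-31))
print(rel([0.5435+.06*c,0.1705+.06*s,0.15],np.radians(59)),tool()[0])
E
```

```text
clock: 9.5
eef_pos: [0.4975, -0.1491, 0.0277]
tool_rot: [0.002, 1.0, -0.0, 0.001]
ft_force: [-0.6, -0.0, 5.8]
grip_width: 0.0589
grasp_force: 66.1
clock: 10.12
eef_pos: [0.4985, -0.1493, 0.1497]
tool_rot: [0.002, 1.0, -0.001, 0.003]
ft_force: [0.5, 0.1, -0.3]
grip_width: 0.0585
grasp_force: 65.4
[-0.636, 1.929, -0.002, np.float64(0.1711)] [ 0.49853975 -0.14932999  0.14970353]
```

Run:
```python
from h import *
s=camera('scene'); w=camera('wrist')
K=camera_params('scene'); p=R.from_quat(K['attitude']).inv().apply(tool()[0]-K['eye']); uv=(K['camera_matrix']@p)[:2]/p[2]; print(uv)
u,v=uv.astype(int); a=cv2.resize(s[v-30:v+75,u-60:u+60],(480,420),interpolation=cv2.INTER_CUBIC); b=cv2.resize(w[130:340,220:420],(400,420)); save('chk',np.hstack([a[:,:400],b]))
for i in range(3): print(telemetry.get_obs()['ft_force']); camera('top')
```

```text
[321.74250947 152.75536482]
[-0.49212092 -0.12005656 -2.07692058]
[ 0.99424963 -0.00492416 -1.111464  ]
[-0.6258678   0.27190936 -1.50659894]
```

View pics/chk.png

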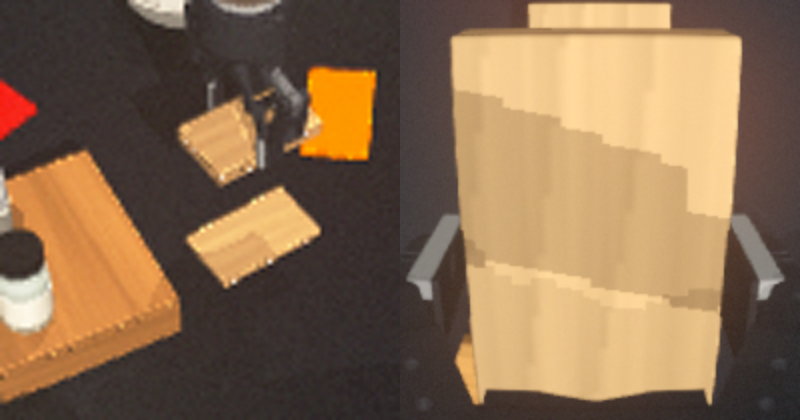

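The check shows the lowest coaster still on the worktop, at (255,235) in the left crop, because the grip was too shallow. I lower the other two back onto it and grip deeper.

```bash
python3 -m creep '0.6 0 0 0.3 0;0.6 0 0 0.6 0;0.6 0 0 0.74 0;0.6 0 0 0.79 0;0.6 0 0 0.79 0;0.6 0 0 0.79 0'; python3 -c "
from h import *
o=telemetry.get_obs();print(o['eef_pos'],o['ft_force'])"
```

```text
clock: 11.12
eef_pos: [0.4966, -0.1488, 0.0278]
tool_rot: [0.002, 1.0, 0.0, -0.0]
ft_force: [0.5, -0.5, -1.3]
grip_width: 0.0585
grasp_force: 65.3
[ 0.49658841 -0.14876476  0.02781738] [ 0.54987048 -0.52381358 -1.32015517]
```

```bash
python3 -m creep '0.6 0 0 0.01 0;0.6 0 0 0.014 0;0.6 0 0 0.014 0'; python3 -m creep '0.7 0 0 0 0;0.72 0 0 0 0;0.74 0 0 0 0;0.85 0 0 0 0;0.85 0 0 0.02 0;0.85 0 0 0.02 0'
python3 - <<'E'
from h import *
for i in range(2): o=telemetry.get_obs();print(o['eef_pos'],o['ft_force'],o['grip_width']); s=camera('scene')
K=camera_params('scene'); p=R.from_quat(K['attitude']).inv().apply(tool()[0]-K['eye']); uv=(K['camera_matrix']@p)[:2]/p[2]
E
```

```text
clock: 11.5
eef_pos: [0.4967, -0.1488, 0.0277]
tool_rot: [0.002, 1.0, -0.0, 0.0]
ft_force: [-5.6, 2.0, 13.8]
grip_width: 0.0586
grasp_force: 67.1
clock: 12.25
eef_pos: [0.4963, -0.1487, 0.0224]
tool_rot: [0.002, 1.0, 0.0, -0.0]
ft_force: [-0.3, 0.2, 0.4]
grip_width: 0.0724
grasp_force: 0.0
[ 0.49631469 -0.14868536  0.02244583] [-0.26541738  0.2212437   0.39743325] 0.07240010979870112
[ 0.4963888  -0.14869271  0.02258778] [ 0.19275465  0.17648101 -0.57147092] 0.07254497948653629
```

```bash
python3 -m creep '0.8 0 0 0.005 0;0.6 0 0 0.005 0;0.6 0 0 0.005 0;0.6 0 0 0.005 0'; python3 -m creep '0.6 0 0 -0.05 0;0.6 0 0 -0.2 0;0.6 0 0 -0.4 0;0.6 0 0 -0.8 0;0.6 0 0 -0.8 0;0.6 0 0 -0.8 0'
python3 - <<'E'
from h import *
s=camera('scene')
K=camera_params('scene'); p=R.from_quat(K['attitude']).inv().apply(tool()[0]-K['eye']); uv=(K['camera_matrix']@p)[:2]/p[2]
u,v=uv.astype(int); save('chk2',s[v-30:v+75,u-60:u+60],5)
for i in range(3): print(telemetry.get_obs()['ft_force']); camera('top')
c,s=np.cos(np.radians(-31)),np.sin(np.radians(-31))
print(rel([0.5435+.06*c,0.1705+.06*s,0.15],np.radians(59)),tool()[0])
E
```

```text
clock: 12.85
eef_pos: [0.4969, -0.1487, 0.0225]
tool_rot: [0.002, 1.0, 0.0, 0.0]
ft_force: [-0.5, 0.8, 4.4]
grip_width: 0.0586
grasp_force: 66.4
clock: 13.6
eef_pos: [0.4961, -0.1487, 0.1419]
tool_rot: [0.002, 1.0, 0.0, -0.0]
ft_force: [-0.3, 0.7, -2.0]
grip_width: 0.0588
grasp_force: 65.8
[-0.01778209 -0.01145292 -2.00210714]
[ 0.1202916   0.43353816 -1.40896569]
[-0.66024865 -0.17129359 -2.17870529]
[-0.656, 1.923, -0.064, np.float64(0.1711)] [ 0.49536505 -0.14843358  0.14040678]
```

View pics/chk2.png

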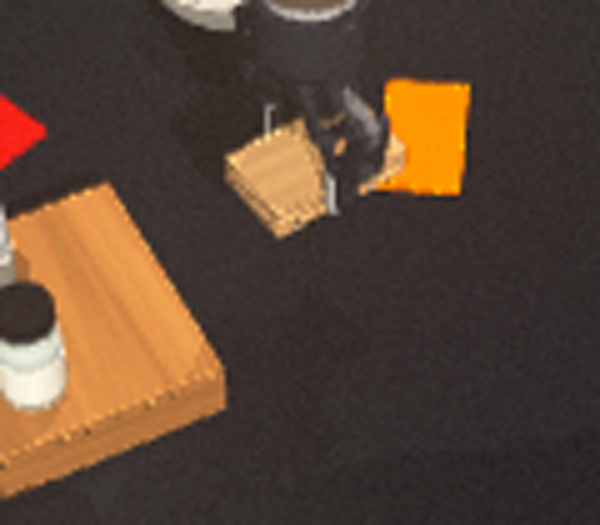

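All three coasters are lifted and nothing is left on the worktop at (310,330). I carry the pile to the box.

```bash
python3 -m creep '0.6 -0.1 0.3 -0.03 0;0.6 -0.22 0.65 -0.06 0;0.6 -0.33 0.96 -0.06 0;0.6 -0.33 0.96 -0.06 0'; python3 -m creep '0.6 -0.1 0.3 0 0.05;0.6 -0.22 0.65 0 0.1;0.6 -0.33 0.96 0 0.15;0.6 -0.33 0.96 0 0.171;0.6 -0.33 0.96 0 0.171;0.6 -0.33 0.96 0 0.171'
python3 - <<'E'
from h import *
prm=camera_params('wrist'); w=camera('wrist'); save('w3',w,1.2); print(tool()[0],tool()[1].as_quat())
np.save('w3.npy',w); import pickle; pickle.dump(prm,open('w3.pkl','wb'))
for n in ('box','box_in','box_hood','box_sill'): print(n,[(np.round(d['at'],4).tolist(),round(d['conf'],2)) for d in spot_point(n,'wrist')][:3])
M=[d['pixels'] for d in cut_out('box','wrist')]; 
for m in M: print(m.sum(),w[m].mean(0))
np.save('w3m.npy',np.array(M))
E
```

```text
clock: 14.3
eef_pos: [0.5471, -0.0018, 0.1499]
tool_rot: [-0.001, 1.0, 0.0, -0.001]
ft_force: [-0.5, -0.1, -1.9]
grip_width: 0.0588
grasp_force: 65.8
clock: 15.05
eef_pos: [0.5962, 0.1376, 0.1504]
tool_rot: [0.267, 0.964, -0.001, -0.001]
ft_force: [-0.1, 0.4, -2.4]
grip_width: 0.059
grasp_force: 65.9
[0.59630484 0.13761545 0.15072152] [ 2.67532286e-01  9.63548701e-01 -3.63878264e-04 -4.94479051e-04]
box [([0.5437, 0.1698, -0.0006], 0.91), ([0.6724, 0.3257, -0.0021], 0.85)]
box_in [([0.5465, 0.1709, 0.0067], 0.63), ([0.6732, 0.3242, 0.0065], 0.63)]
box_hood [([0.7057, 0.3113, 0.0394], 0.58)]
box_sill [([0.4991, 0.2027, 0.0196], 0.91), ([0.6207, 0.3478, 0.0198], 0.89)]
8220 [214.57652068 157.62627737  88.68722628]
8260 [  1.52288136 199.79467312 191.96089588]
```

View pics/w3.png

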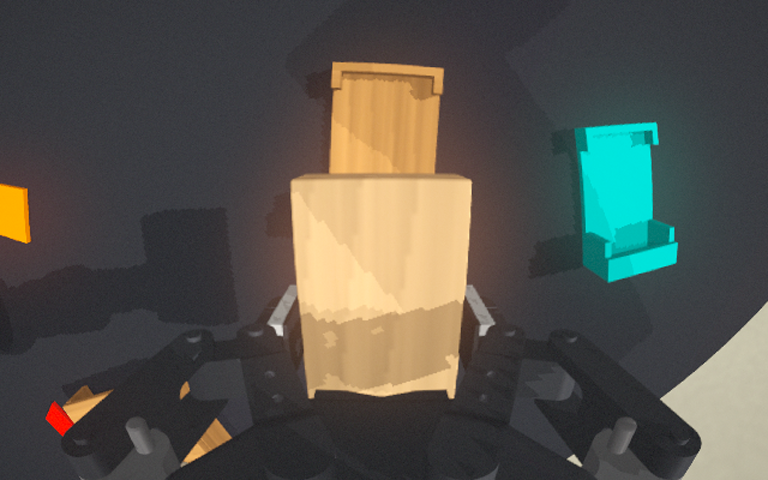

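The wrist picture shows the box sill at (332–443, 63–95), with the box's far part hidden behind the held pile at (292–470, 175–398). The turquoise look-alike is on the right. I fit the box's pose by silhouette.

```bash
cat > fit.py <<'E'
from h import *
from scipy.optimize import minimize
C=np.array([[sx,sy,sz] for sx in(0,1) for sy in(0,1) for sz in(0,1)])
PARTS=[(-57.5,57.5,-37.5,37.5,0,6),(51.5,57.5,-37.5,37.5,0,42),(39.5,51.5,-37.5,37.5,37,42),(-57.5,-51.5,-37.5,37.5,0,18)]
for s in((31.5,37.5),(-37.5,-31.5)): PARTS+=[(-51.5,-39.5,*s,6,18),(27.5,51.5,*s,6,37)]
def proj(cam,P,p):
    q=R.from_quat(p['attitude']).inv().apply(P-p['eye']); K=p['camera_matrix']
    if cam=='wrist':
        r=np.hypot(q[:,0],q[:,1])+1e-12; th=np.arctan2(r,q[:,2]); a=q[:,:2]/r[:,None]*th[:,None]
    else: a=q[:,:2]/q[:,2:]
    return a*K[0,0]+K[:2,2]
S=4
def fit(cam,mask,prm,parts,x0,roi):
    u0,v0,u1,v1=roi; m=cv2.resize(mask[v0:v1,u0:u1].astype(np.float32),None,fx=S,fy=S,interpolation=cv2.INTER_LINEAR)
    def ren(x):
        Rz=R.from_euler('z',x[2],degrees=True); im=np.zeros(m.shape,np.uint8)
        for a in parts:
            lo=np.array(a[0::2]);hi=np.array(a[1::2]); P=Rz.apply((lo+C*(hi-lo))/1000)+[x[0]/1000,x[1]/1000,0]
            uv=((proj(cam,P,prm)-[u0,v0]+.5)*S-.5)*16
            cv2.fillConvexPoly(im,cv2.convexHull(uv.round().astype(np.int32)),1,shift=4)
        return cv2.GaussianBlur(im.astype(np.float32),(0,0),2)
    f=lambda x:float(np.abs(ren(x)-m).sum()/S/S)
    r=min((minimize(f,np.array(x0)+d,method='Nelder-Mead',options=dict(initial_simplex=np.array(x0)+d+np.array([[0,0,0],[5,0,0],[0,5,0],[0,0,4]]))) for d in ([0,0,0],[3,-3,2],[-3,3,-2])),key=lambda r:r.fun)
    return r.x.round(2),round(r.fun,1),round(float(m.sum())/S/S)
def brown(im): # any wood colour, not turquoise or dark
    h=cv2.cvtColor(im,cv2.COLOR_RGB2HSV); return (h[...,1]>60)&(h[...,2]>70)&(h[...,0]<30)
E
python3 - <<'E'
from fit import *; import pickle
w=np.load('w3.npy'); prm=pickle.load(open('w3.pkl','rb')); M=np.load('w3m.npy')
x0=[544,170.5,-31]
roi=(250,30,400,140)
print('net',fit('wrist',M[0],prm,PARTS,x0,roi)); print('col',fit('wrist',brown(w),prm,PARTS,x0,roi))
for n,r in (('scene',(430,280,500,345)),('top',(245,220,320,300))):
    im=cv2.imread(f'pics/{n}0.png')[...,::-1]; p=camera_params(n); K=p['camera_matrix'].copy(); K[:2]*=1.25; K[:2,2]+=.125; p=dict(p,camera_matrix=K)
    print(n,fit(n,brown(im),p,PARTS,x0,r))
q,Rt=tool(); 
b=brown(w); print([ (v,np.flatnonzero(b[v,230:410]).min()+230,np.flatnonzero(b[v,230:410]).max()+230) for v in (155,180,220)])
g=cv2.Sobel(w.mean(2),cv2.CV_32F,0,1,ksize=3); 
print(w[138:156,315].tolist())
E
```

```text
net (array([542.87, 169.95, -34.56]), np.float64(197.6), 7821)
col (array([542.29, 169.83, -34.75]), np.float64(2177.7), 9868)
scene (array([540.39, 173.1 , -33.48]), np.float64(92.9), 1543)
top (array([544.36, 172.79, -33.28]), np.float64(206.5), 2158)
[(155, np.int64(236), np.int64(407)), (180, np.int64(230), np.int64(409)), (220, np.int64(230), np.int64(409))]Traceback (most recent call last):
  File "<stdin>", line 11, in <module>
cv2.error: OpenCV(4.12.0) /io/opencv/modules/imgproc/src/filter.simd.hpp:3096: error: (-213:The function/feature is not implemented) Unsupported combination of buffer format (=6), and destination format (=5) in function 'getLinearColumnFilter'
```

```bash
python3 -m creep '0.6 -0.15 0 0 0;0.6 -0.27 0 0 0.015;0.6 -0.27 0 0 0.015;0.6 -0.27 0 0 0.015;0.6 -0.27 0 0 0.015'
cat > seebox.py <<'E'
from fit import *
def see(x0=(543,171,-34),prt=True,zp=None):
    q,Rt=tool(); prm=camera_params('wrist'); w=camera('wrist')
    D=cut_out('box','wrist'); D=[d['pixels'] for d in D if w[d['pixels']].mean(0)[0]>120]
    m=D[0]; hsv=cv2.cvtColor(w,cv2.COLOR_RGB2HSV); 
    v,u=np.nonzero(m); roi=(u.min()-12,max(v.min()-12,0),u.max()+12,v.max()+1)
    r=fit('wrist',m,prm,PARTS,x0,roi); print('net',r)
    near=cv2.dilate(m.astype(np.uint8),np.ones((9,9)))>0; lum=w.max(2).astype(int); c=near&(lum>95)
    print('col',fit('wrist',c,prm,PARTS,x0,roi))
    return q,Rt,prm,w,m,r
E
python3 - <<'E'
from seebox import *
q,Rt,prm,w,m,r=see(); np.save('w4.npy',w); print(q,Rt.as_euler('xyz',degrees=True))
o=w.copy(); 
Rz=R.from_euler('z',r[0][2],degrees=True)
for a in PARTS:
    lo=np.array(a[0::2]);hi=np.array(a[1::2]); P=Rz.apply((lo+C*(hi-lo))/1000)+[r[0][0]/1000,r[0][1]/1000,0]; uv=proj('wrist',P,prm)
    for i in range(8):
        for j in range(i):
            if abs(C[i]-C[j]).sum()==1: cv2.line(o,tuple(int(t) for t in uv[i].round()),tuple(int(t) for t in uv[j].round()),(0,0,255),1)
save('w4',np.hstack([w[0:200,230:400],o[0:200,230:400]]),2.35)
E
```

```text
clock: 15.98
eef_pos: [0.6307, 0.1184, 0.1512]
tool_rot: [0.289, 0.957, -0.0, -0.0]
ft_force: [-0.6, 0.0, -1.7]
grip_width: 0.0588
grasp_force: 65.9
net (array([543.32, 169.9 , -34.29]), np.float64(287.5), 12225)
col (array([542.69, 170.34, -34.07]), np.float64(406.6), 12794)
[0.63072986 0.11843229 0.15121092] [-1.79987433e+02 -2.79493140e-02  1.46368678e+02]
```

View pics/w4.png

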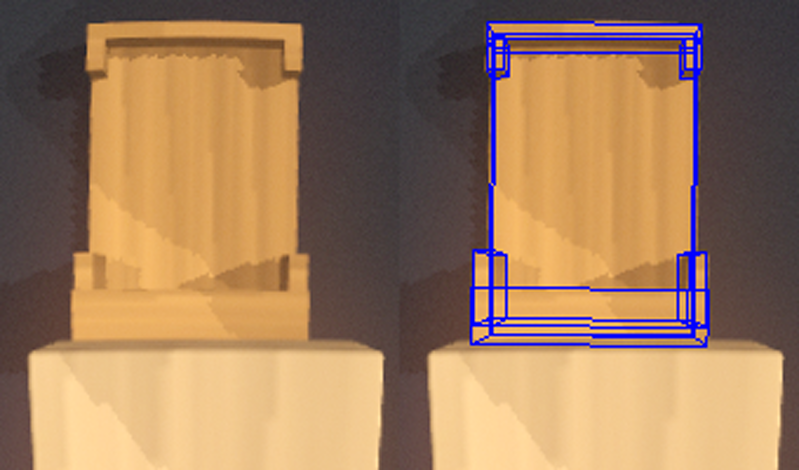

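The box fit matches the picture: hood stubs at (88–302, 22–75), sill face at (72–310, 290–340). The held pile's near edge is at about v = 340–352. Now the target for lowering.

```bash
cat >> h.py <<'E'
BX=np.array([.5430,.1701]); BY=-34.2
def inbox():
    q,Rt=tool(); e=Rt.apply([1,0,0]); d=R.from_euler('z',-BY,degrees=True).apply([*(q[:2]-BX),q[2]])*1000
    o=telemetry.get_obs(); f=R.from_euler('z',-BY,degrees=True).apply(o['ft_force'])
    print('box frame mm',d.round(2),'yaw err',round((np.degrees(np.arctan2(-e[1],-e[0]))-BY),2),'F',f.round(1),'w',round(o['grip_width'],4),round(float(o['grasp_force']),1),'t',o['clock'])
def tgt(x,y,z):
    p=R.from_euler('z',BY,degrees=True).apply([x/1e3,y/1e3,0]); return rel([BX[0]+p[0],BX[1]+p[1],z/1e3],np.radians(BY+90))
E
python3 - <<'E'
from h import *
q,Rt=tool(); 
for v,z in ((149.8,.1527),(148.5,.1527),(144.7,.1287),(143.5,.1287)): print(Rt.inv().apply(ray('wrist',[318,v],z)-q)*1000)
w=np.load('w4.npy'); print(w[140:156,310].sum(1).tolist()); print(w[160,240:252].sum(1),w[160,385:400].sum(1))
L,Rr=ray('wrist',[[242.8,160],[392.5,160]],.1527); print(Rt.inv().apply((L+Rr)/2-q)*1000,np.linalg.norm(L-Rr))
inbox(); print(tgt(-15,0,150))
E
```

```text
[[52.28937768 -0.59146065 -1.39262319]]
[[52.79728618 -0.59202982 -1.39254087]]
[[52.19873907 -0.53748233 22.60735914]]
[[52.75981744 -0.5380951  22.60745007]]
[506, 500, 496, 486, 439, 409, 410, 409, 467, 538, 578, 598, 595, 600, 597, 598]
[248 242 431 559 613 607 603 608 604 604 605 607] [591 591 596 592 600 599 616 619 227 226 220 220 217 229 227]
[48.59244012 -0.71564213 -1.39321435] 0.059411324633542026
box frame mm [101.77   6.69 151.3 ] yaw err 0.56 F [-0.2 -0.7 -1.8] w 0.0587 65.9 t 16.075
[0.779, -0.037, 0.009, np.float64(0.0031)]
```

```bash
python3 -m creep '0.6 0.3 -0.01 0 0.003;0.6 0.6 -0.03 0 0.003;0.6 0.765 -0.037 0.1 0.003;0.6 0.765 -0.037 0.3 0.003;0.6 0.765 -0.037 0.45 0.003;0.6 0.765 -0.037 0.45 0.003;0.6 0.765 -0.037 0.45 0.003'; python3 -c "
from h import *
inbox(); print(tgt(-13,1.2,60))
prm=camera_params('wrist'); w=camera('wrist'); save('w5',w[:210,180:460],2.8); q,Rt=tool(); print(prm['eye'])
"
```

```text
clock: 16.95
eef_pos: [0.5334, 0.1773, 0.0846]
tool_rot: [0.294, 0.956, 0.0, 0.001]
ft_force: [0.7, 0.5, -2.1]
grip_width: 0.0585
grasp_force: 65.8
box frame mm [-11.99   0.61  84.65] yaw err -0.02 F [ 0.3  0.8 -2.1] w 0.0585 65.8 t 16.95
[0.007, 0.004, 0.164, np.float64(-0.0001)]
[0.4793103  0.21291685 0.20575417]
```

View pics/w5.png

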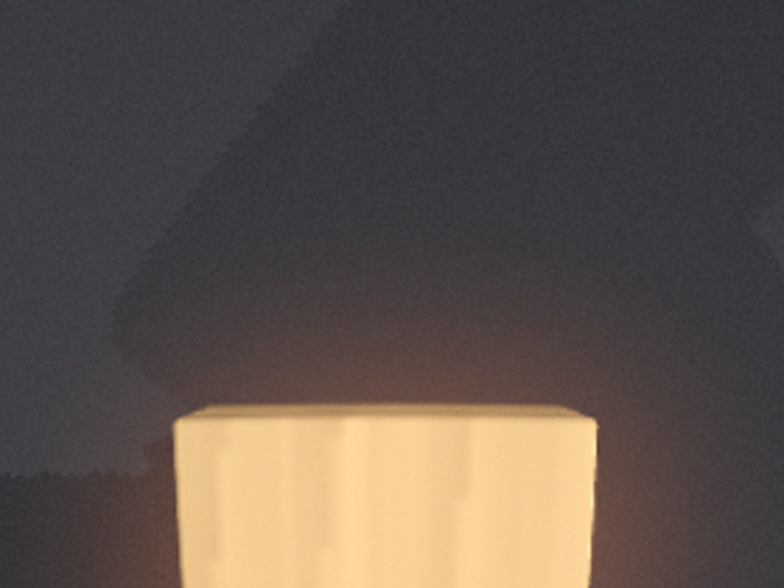

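The picture shows only the near end of the pile at (175–597, 405), with the box hidden below it. I go on by force readings and mask fits.

```bash
python3 -m creep '0.6 0.007 0.004 0.1 0;0.6 0.007 0.004 0.18 0;0.6 0.007 0.004 0.23 0;0.6 0.007 0.004 0.26 0;0.6 0.007 0.004 0.26 0'; python3 -c "
from h import *
inbox(); print(tgt(-13,1.2,43)); camera('scene');inbox()"
```

```text
clock: 17.62
eef_pos: [0.5321, 0.178, 0.0441]
tool_rot: [0.294, 0.956, -0.0, -0.0]
ft_force: [1.1, 0.1, -2.3]
grip_width: 0.0591
grasp_force: 65.9
box frame mm [-13.5    0.41  44.15] yaw err -0.03 F [ 0.8  0.7 -2.3] w 0.0591 65.9 t 17.625
[-0.003, 0.005, 0.008, np.float64(-0.0002)]
box frame mm [-13.28   0.68  44.6 ] yaw err -0.03 F [ 0.2  0.5 -2.4] w 0.0584 65.9 t 17.675
```

```bash
python3 -m creep '0.6 0 0.007 0 0;0.6 0 0.007 0 0'|grep force:; python3 -c "
from h import *
inbox()";  python3 -m creep '0.6 0 0.007 0 0;0.6 0 0.007 0 0'|grep force:; python3 -c "
from h import *
inbox()"
```

```text
ft_force: [0.1, 0.5, -1.4]
grasp_force: 65.9
box frame mm [-13.13   2.07  45.08] yaw err -0.02 F [-0.2  0.5 -1.4] w 0.0589 65.9 t 17.925
ft_force: [-0.6, -0.9, -1.1]
grasp_force: 65.9
box frame mm [-13.27   2.57  44.75] yaw err -0.04 F [-0.  -1.1 -1.1] w 0.0585 65.9 t 18.175
```

```bash
python3 -m creep '0.6 0 0.005 0 0;0.6 0 0.005 0 0'|grep force:; python3 -c "
from h import *
inbox()";  python3 -m creep '0.6 0 -0.018 0 0;0.6 0 -0.018 0 0'|grep force:; python3 -c "
from h import *
inbox()"; python3 -m creep '0.6 0 -0.008 0 0;0.6 0 -0.008 0 0'|grep force:; python3 -c "
from h import *
inbox()"
```

```text
ft_force: [-2.6, -2.9, 0.3]
grasp_force: 66.1
box frame mm [-13.34   2.7   44.6 ] yaw err -0.06 F [-0.5 -3.8  0.3] w 0.059 66.1 t 18.425
ft_force: [0.1, 0.9, -1.5]
grasp_force: 65.9
box frame mm [-13.38   1.19  44.68] yaw err -0.01 F [-0.4  0.8 -1.5] w 0.0585 65.9 t 18.675
ft_force: [-0.3, -0.9, -3.0]
grasp_force: 65.9
box frame mm [-13.4   -0.3   44.64] yaw err -0.02 F [ 0.3 -0.9 -3. ] w 0.0589 65.9 t 18.925
```

```bash
python3 -m creep '0.6 0 0.009 0.01 0;0.7 0 0.009 0.015 0;0.7 0 0.009 0.015 0'|grep -v rot; python3 -c "
from h import *
inbox()"; python3 -m creep '0.7 0 0 0.007 0;0.7 0 0 0.014 0;0.7 0 0 0.014 0'|grep force:; python3 -c "
from h import *
inbox()"
```

```text
clock: 19.3
eef_pos: [0.5324, 0.1784, 0.0422]
ft_force: [-0.3, -0.0, -1.2]
grip_width: 0.0597
grasp_force: 9.7
box frame mm [-13.45   0.9   42.25] yaw err -0.02 F [-0.2 -0.2 -1.2] w 0.0597 9.7 t 19.3
ft_force: [-0.7, 0.4, -2.1]
grasp_force: 9.7
box frame mm [-13.36   0.89  40.23] yaw err -0.03 F [-0.8 -0.1 -2.1] w 0.0602 9.7 t 19.675
```

```bash
for i in 1; do python3 -m creep '0.7 0 0 0.006 0;0.7 0 0 0.012 0;0.7 0 0 0.012 0'|grep force:; python3 -c "
from h import *
inbox()"; done; python3 -m creep '0.7 0 0 0.005 0;0.7 0 0 0.01 0;0.7 0 0 0.01 0'|grep force:; python3 -c "
from h import *
inbox()"
```

```text
ft_force: [0.9, -1.5, 0.8]
grasp_force: 10.0
box frame mm [-12.94   0.98  38.75] yaw err -0.04 F [ 1.6 -0.7  0.8] w 0.0599 10.0 t 20.05
ft_force: [1.2, -1.6, 1.0]
grasp_force: 10.0
box frame mm [-13.03   1.22  37.15] yaw err -0.04 F [ 1.9 -0.6  1. ] w 0.0599 10.0 t 20.425
```

```bash
python3 -m creep '0.7 0 0 0.005 0;0.7 0 0 0.01 0;0.7 0 0 0.01 0'|grep force:; python3 -c "
from h import *
inbox()"; python3 -m creep '0.7 0 0 0.004 0;0.7 0 0 0.008 0;0.7 0 0 0.008 0'|grep force:; python3 -c "
from h import *
inbox()"
```

```text
ft_force: [1.6, -1.4, 1.4]
grasp_force: 10.0
box frame mm [-13.25   1.15  35.5 ] yaw err -0.03 F [ 2.1 -0.2  1.4] w 0.0594 10.0 t 20.8
ft_force: [1.5, -1.1, 3.2]
grasp_force: 10.2
box frame mm [-13.27   1.16  34.6 ] yaw err -0.03 F [ 1.9 -0.1  3.2] w 0.0599 10.2 t 21.175
```

```bash
python3 -m creep '0.7 -0.02 0 0 0;0.7 -0.035 0 0 0;0.7 -0.05 0 0 0;0.7 -0.05 0 0 0'|grep force:; python3 -c "
from h import *
inbox()"; python3 -m creep '0.7 -0.015 0 0 0;0.7 -0.03 0 0 0;0.7 -0.03 0 0 0'|grep force:; python3 -c "
from h import *
inbox()"
```

```text
ft_force: [-2.0, 1.1, 4.0]
grasp_force: 10.1
box frame mm [-6.2   0.71 34.03] yaw err -0.02 F [-2.2 -0.2  4. ] w 0.06 10.1 t 21.675
ft_force: [0.0, 1.2, -1.7]
grasp_force: 9.7
box frame mm [-0.83  0.64 33.92] yaw err -0.06 F [-0.6  1.  -1.7] w 0.06 9.7 t 22.05
```

```bash
python3 -m creep '0.7 -0.007 0 0 0;0.7 -0.007 0 0 0'|grep force:; python3 -c "
from h import *
inbox()"; python3 -m creep '0.7 0 0 0.006 0;0.7 0 0 0.012 0;0.7 0 0 0.012 0'|grep force:; python3 -c "
from h import *
inbox()
s=camera('scene')
for c in ('coaster2','coaster1','coaster0'): print(c,[(np.round(d['at'],4).tolist(),round(d['conf'],2)) for d in spot_point(c,'scene')][:4])"
```

```text
ft_force: [1.1, -0.8, -2.2]
grasp_force: 9.6
box frame mm [-0.1   0.68 34.04] yaw err -0.05 F [ 1.4  0.  -2.2] w 0.0594 9.6 t 22.3
ft_force: [-2.5, -1.7, 6.7]
grasp_force: 10.4
box frame mm [-0.22  0.74 33.55] yaw err -0.04 F [-1.1 -2.8  6.7] w 0.0599 10.4 t 22.675
coaster2 [([0.6206, -0.3948, 0.0006], 0.74), ([0.5416, 0.1721, 0.0333], 0.67), ([0.3479, -0.2211, 0.0039], 0.6), ([0.5408, 0.1739, 0.025], 0.5)]
coaster1 [([0.6206, -0.3948, 0.0006], 0.74), ([0.5416, 0.1721, 0.0333], 0.67), ([0.3479, -0.2211, 0.0039], 0.6), ([0.5408, 0.1739, 0.025], 0.5)]
coaster0 [([0.6206, -0.3948, 0.0006], 0.74), ([0.5416, 0.1721, 0.0333], 0.67), ([0.3479, -0.2211, 0.0039], 0.6), ([0.5408, 0.1739, 0.025], 0.5)]
```

```bash
python3 -m creep '0.7 0 0 -0.009 0;0.7 -0.01 0 -0.009 0;0.7 -0.01 0 -0.009 0'|grep force:; python3 -c "
from h import *
inbox()"; python3 -m creep '0.7 -0.01 0 0 0;0.7 -0.01 0 0 0'|grep force:; python3 -c "
from h import *
inbox()"
```

```text
ft_force: [-0.8, -0.5, -0.2]
grasp_force: 9.6
box frame mm [ 1.28  0.98 33.66] yaw err -0.03 F [-0.4 -0.8 -0.2] w 0.0602 9.6 t 23.25
ft_force: [-0.0, 0.4, -1.6]
grasp_force: 9.5
box frame mm [ 2.85  0.97 33.73] yaw err -0.03 F [-0.3  0.3 -1.6] w 0.0596 9.5 t 23.5
```

```bash
python3 -m creep '0.7 -0.01 0 0 0;0.7 -0.01 0 0 0'|grep force:; python3 -c "
from h import *
inbox()"; python3 -m creep '0.7 0 0 0.006 0;0.7 0 0 0.012 0;0.7 0 0 0.012 0'|grep force:; python3 -c "
from h import *
inbox()"
```

```text
ft_force: [0.2, -0.5, -1.8]
grasp_force: 9.5
box frame mm [ 4.43  0.87 33.78] yaw err -0.04 F [ 0.5 -0.3 -1.8] w 0.0597 9.5 t 23.75
ft_force: [-1.7, 0.5, -0.1]
grasp_force: 9.6
box frame mm [ 4.    0.89 32.03] yaw err -0.02 F [-1.7 -0.5 -0.1] w 0.0599 9.6 t 24.125
```

```bash
python3 -m creep '0.7 0 0 0.006 0;0.7 0 0 0.012 0;0.7 0 0 0.012 0'|grep force:; python3 -c "
from h import *
inbox()"; python3 -m creep '0.7 0 0 0.004 0;0.7 0 0 0.008 0;0.7 0 0 0.008 0'|grep force:; python3 -c "
from h import *
inbox()"
```

```text
ft_force: [-0.4, 0.5, -0.6]
grasp_force: 9.6
box frame mm [ 4.18  0.98 30.19] yaw err -0.03 F [-0.7  0.2 -0.6] w 0.0597 9.6 t 24.5
ft_force: [-1.4, -0.0, 0.3]
grasp_force: 9.6
box frame mm [ 4.23  0.99 29.  ] yaw err -0.03 F [-1.2 -0.8  0.3] w 0.0597 9.6 t 24.875
```

```bash
python3 -m creep '0.7 0 0 0.004 0;0.7 0 0 0.004 0'|grep force:; python3 -c "
from h import *
inbox()"; python3 -m creep '0.71 0 0 0 0;0.72 0 0 0 0;0.74 0 0 0 0;0.8 0 0 0 0;0.85 0 0 0 0;0.85 0 0 -0.05 0;0.9 0 0 -0.2 0;0.9 0 0 -0.5 0;0.9 0 0 -0.9 0;0.9 0 0 -0.9 0'|grep force:
python3 - <<'E'
from seebox import *
inbox(); prm=camera_params('wrist'); w=camera('wrist'); save('w6',w,1.2)
for d in cut_out('coaster2','wrist'):
    m=d['pixels']; v,u=np.nonzero(m); print(round(d['conf'],2),w[m].mean(0).round(),rect(ray('wrist',np.c_[u,v],.030,prm)),m.sum())
s=camera('scene')
for d in cut_out('coaster2','scene'):
    m=d['pixels']; v,u=np.nonzero(m); print(round(d['conf'],2),s[m].mean(0).round(),rect(ray('scene',np.c_[u,v],.030)),m.sum())
print([(np.round(d['at'],4).tolist(),round(d['conf'],2)) for d in spot_point('coaster2','scene')][:4])
E
```

```text
ft_force: [-1.6, 0.8, -0.1]
grasp_force: 9.6
box frame mm [ 4.24  0.95 28.4 ] yaw err -0.03 F [-1.8 -0.2 -0.1] w 0.0597 9.6 t 25.125
ft_force: [0.5, 0.3, -0.6]
grasp_force: 0.0
box frame mm [  6.67   4.02 170.12] yaw err -0.03 F [ 0.2  0.5 -0.6] w 0.0769 0.0 t 26.375
0.97 [253. 221. 161.] (array([540.6, 172.3]), array([60.3, 92.5]), 56.41) 7125
0.79 [248. 178.   1.] (array([ 362.9, -182. ]), array([103.1,  59. ]), 49.27) 1518
0.95 [237. 132.   4.] (array([ 362.4, -195.1]), array([107.6,  61.4]), 47.87) 382
0.56 [222. 167. 104.] (array([538.7, 180.5]), array([56.1, 84.5]), 54.8) 437
0.2 [165. 107.  57.] (array([547. , 178.6]), array([ 96.6, 116.6]), 52.94) 424
[([0.6199, -0.3946, -0.0003], 0.81), ([0.5449, 0.171, 0.0259], 0.78), ([0.3482, -0.2219, 0.0017], 0.65), ([0.5446, 0.1729, 0.021], 0.6)]
```

Run:
```python
from seebox import *
prm=camera_params('wrist'); w=camera('wrist'); 
m=[d['pixels'] for d in cut_out('coaster2','wrist') if 120<w[d['pixels']].mean(0)[2]<200][0]
v,u=np.nonzero(m); c,s=np.cos(np.radians(-BY)),np.sin(np.radians(-BY))
P=ray('wrist',np.c_[u,v],.030,prm)[:,:2]-BX; P=P@np.array([[c,s],[-s,c]])*1000
print(P.min(0),P.max(0))
for x in range(-52,44,8):
    k=abs(P[:,0]-x)<3; print(x,k.sum(),P[k,1].min().round(1),P[k,1].max().round(1)) if k.sum() else None
b=[d['pixels'] for d in cut_out('box','wrist') if w[d['pixels']].mean(0)[0]>120]
for mm in b:
    v,u=np.nonzero(mm); roi=(u.min()-12,max(v.min()-12,0),u.max()+12,v.max()+1)
    print('box',fit('wrist',mm|m,prm,PARTS,(543,171,-34),roi))
# brightness along centre line in box x (z=.03 plane)
uc=[proj('wrist',np.array([[*(BX+np.array([c*x+0*s, -s*x])/1000),.03]]),prm)[0] for x in range(-66,60,3)]
print([(x,w[int(round(q[1])),int(round(q[0]))].tolist()) for x,q in zip(range(-66,60,3),uc)])
```

```text
[-50.05998339 -30.42925493] [43.88516294 29.91211711]
-52 79 -28.3 27.1
-44 537 -29.3 29.7
-36 511 -29.4 29.9
-28 507 -30.4 29.2
-20 501 -30.4 29.4
-12 497 -29.0 29.6
-4 492 -29.2 29.7
4 490 -29.4 29.2
12 440 -29.6 29.4
20 430 -29.0 29.7
28 484 -30.1 29.9
36 408 -29.6 29.4
box (array([543.81, 169.71, -34.22]), np.float64(381.1), 11244)
[(-66, [95, 72, 67]), (-63, [97, 75, 69]), (-60, [105, 81, 76]), (-57, [147, 104, 74]), (-54, [237, 179, 104]), (-51, [197, 148, 96]), (-48, [236, 197, 138]), (-45, [255, 215, 154]), (-42, [255, 215, 157]), (-39, [255, 215, 157]), (-36, [255, 216, 155]), (-33, [255, 215, 155]), (-30, [255, 215, 156]), (-27, [255, 216, 156]), (-24, [255, 215, 155]), (-21, [255, 232, 170]), (-18, [255, 232, 171]), (-15, [255, 230, 168]), (-12, [255, 230, 170]), (-9, [255, 229, 171]), (-6, [255, 229, 171]), (-3, [255, 229, 169]), (0, [255, 229, 168]), (3, [255, 229, 169]), (6, [255, 227, 167]), (9, [255, 227, 166]), (12, [255, 226, 164]), (15, [255, 226, 165]), (18, [255, 225, 163]), (21, [255, 223, 162]), (24, [249, 209, 150]), (27, [248, 207, 148]), (30, [247, 207, 147]), (33, [247, 206, 150]), (36, [246, 204, 148]), (39, [250, 209, 151]), (42, [240, 199, 140]), (45, [165, 114, 65]), (48, [228, 170, 98]), (51, [238, 179, 104]), (54, [247, 187, 109]), (57, [245, 185, 105])]
```

```bash
python3 -c "
from h import *
print(telemetry.get_obs()['clock']); print(ticket.job_done())"
```

```text
26.775
the job is handed in; nothing more can be done
None
```

I handed the job in at 26.8 s: all three coasters should be lying flat in the hooded box, judged by force readings and mask measurements since I had used up my ten pictures; on the first middle grip I lifted only two, so I set them back and gripped deeper.

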